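# Start the right stirrer and the timer with a fingertip

## Robot

A 7-joint arm with a two-finger parallel gripper is mounted at the origin on a cart in front of the work surface, level with it; the furniture and walls round the work are solid. World frame = base frame: x ahead of the robot, y to its left, z up, the work surface at z = 0. Lengths are in m, angles in degrees, forces in N, time in s.
With the tool pointing down it reaches from about 0.425 to 0.875 m from the base axis. Payload 4.7 kg.
Tool frame: the origin (TCP) lies at the very end of the fingers, on their centre line; the grasp point (between the pads) lies env.tcp_to_grasp behind it (env.tcp_to_grasp is the distance from the TCP to the grasp point, in m); z points along the fingers, x is the direction in which the jaws open and shut, and the axes are right-handed (so a half turn about z gives the same grasp; the last joint's range is limited). The gripper opens to 87 mm and grips with 3 to 60 N. Pads are 19 mm wide; open, the fingers measure 117 mm over their backs; the gripper's body (75 mm by 190 mm) begins 51 mm behind the grasp point.
Start: joints at [67.156, 18.392, -4.016, 83.108, 1.295, 78.541, -3.26], TCP at [0.261, -0.595, 0.223] pointing down, gripper open.
Joint ranges: [-163.93, 163.93], [-17.29, 119.83], [-79.2, 71.16], [3.27, 140.29], [-89.18, 269.18], [5.43, 117.66], [-154.24, 154.24]. Speed limits (degrees/s): [147.25, 147.25, 180, 180, 180, 180, 180].

## Interface

Orientations are given as [roll, pitch, yaw] about the fixed x, y, z axes, in that order (R = Rz(yaw) Ry(pitch) Rx(roll)).
In Python, from cell import env gives the robot as it stands. The module is installed in compiled form; this text tells all that it offers.
- The arm moves only by the tool send_rows, never from a script. Its argument "steps" is a list of rows, each a list of 3 entries, a list of its own where there are three numbers: the shift along the tool's x, y, z in m, then the turn, a rotation vector about the tool's x, y, z in rad, then the finger opening in m, from 0 to 0.087. A call has exactly 5 rows; each row is the pose to reach, as a shift and turn from the pose commanded when the call began, along the tool's axes at that moment; what a row does not reach only later rows make up. A row lasts 1/12 s, in which the tool goes at most 41.7 mm and 7.16 degrees, less where a joint would pass 70% of its speed; a pose out of reach is approached as far as the arm can. A call with a gripper value outside its range is refused whole. The fingers move at their own pace and stop on an object; "grip_force" is the grip in N (left out, the last holds). Time passes only in rows, so rows that repeat a pose let the fingers close, or fill a call up. It gives the time, the measured TCP pose, the force and the opening at its end, in the units of the state.
- env.get_obs(): the state, without advancing time (a new reading comes with each control period).
- env.read_camera(name): name is "scene" or "top"; returns a dict with "pixels" (400x640x3 uint8, red, green, blue), "fx", "fy", "cx", "cy" (pixels), "position" and "rotation" of the camera in the world. Camera axes: x right, y up, looking along -z (the intrinsics and any distortion apply to the point x, -y, -z); pixel columns grow to the right and rows downward; lengths in m; the calibration is good to about 2 mm. A picture is of the moment at which its call begins. There is no depth.
- env.sign_off(): hands the job in, once; it reports no verdict.
The state is a dict: "time_s": time; "qpos": joint angles; "joint_velocities": joint speeds; "effort": joint torques, N m; "tool_pos": TCP position; "tool_rot": TCP orientation; "force": force on the tool from outside, world axes, zero at the start; "wrist_torque": the same for the moment, N m; "grip_width": finger opening in m.
Only numpy, scipy, OpenCV 4.12 (cv2) and the standard library are available. Lean on these libraries where they do the work, as an engineer would, in place of code of your own. Each camera call takes 0.05 s, during which the arm holds its last target.

## Task

Start the timed stirring of the brown bottle with the black dropper top that stands on the white stirrer: with the fingertips, gently press down the green key on the stirrer directly in front of that bottle and keep it down for about a second, then let it up. After that, gently press the large orange key of the bench timer down too and withdraw. Do not press the other two green keys, grasp nothing, and leave the bottles and everything else on the bench where they stand.

Things in the scene. Friction and masses are not known exactly. Their poses are not given: they have to be found in the camera images.
- stirrer: White fixed three-place stirrer, 160 x 300 mm and about 40 mm high; origin under its centre, x from its front (key) edge to its back, y to its left, z up. Three round steel plates (76 mm) stand in a row along y, at x = +0.030 and y = +0.095, 0, -0.095, and one green key lies in front of each, at x = -0.056. It may stand turned by up to some 0.2 rad.
- bench_timer: White fixed bench timer, 104 x 76 mm and 26 mm high, with a small dark green display at the back and one large round orange key in front; origin under its centre, z up.
- timer_key_top (a point): Top centre of the timer's orange key: round, 38 mm across, standing 10 mm proud of a 54 mm grey collar, about 48 mm above the worktop. The point moves down with the key.
- timer_key (a joint): Travel of the orange timer key in m: 0 released, 0.006 fully down; a spring pushes it back up, about 4 N at full travel. It starts the timer from 0.0035 on.
- dropper_bottle: Small brown bottle with a black rubber dropper top, 33 mm in diameter, 88 mm tall, loose, standing upright on one of the three plates; origin at the centre of its underside.
- blue_cap_bottle: Pale, whitish bottle with a blue cap, 43 mm in diameter, 95 mm tall, loose, upright on another plate; origin at the centre of its underside.
- white_cap_bottle: Brown bottle with a white cap, 48 mm in diameter, 106 mm tall, loose, upright on the remaining plate; origin at the centre of its underside.
- calculator: White pocket calculator, 140 x 82 x 16 mm, lying loose between stirrer and timer; origin at the centre of its underside.
- dish: Low round glass dish, 60 mm across, 14 mm high, loose, at the right; origin at the centre of its underside.
- key_left_top (a point): Top centre of the left green key of the stirrer: round, 30 mm across, standing 10 mm proud of a 46 mm black collar, on top of the stirrer's front edge, 86 mm straight in front of the middle of the left plate. The point moves down with the key. About 60 mm above the worktop when released.
- key_left (a joint): Travel of the left green key in m: 0 released, 0.006 fully down; a spring pushes it back up, about 4 N at full travel. It counts as pressed from 0.0035 on.
- place_left (a point): Centre of the left steel plate's top (left, middle, right as the robot sees them, left = the stirrer's +y), 40 mm above the worktop.
- key_middle_top (a point): Top centre of the middle green key of the stirrer: round, 30 mm across, standing 10 mm proud of a 46 mm black collar, on top of the stirrer's front edge, 86 mm straight in front of the middle of the middle plate. The point moves down with the key. About 60 mm above the worktop when released.
- key_middle (a joint): Travel of the middle green key in m: 0 released, 0.006 fully down; a spring pushes it back up, about 4 N at full travel. It counts as pressed from 0.0035 on.
- place_middle (a point): Centre of the middle steel plate's top (left, middle, right as the robot sees them, left = the stirrer's +y), 40 mm above the worktop.
- key_right_top (a point): Top centre of the right green key of the stirrer: round, 30 mm across, standing 10 mm proud of a 46 mm black collar, on top of the stirrer's front edge, 86 mm straight in front of the middle of the right plate. The point moves down with the key. About 60 mm above the worktop when released.
- key_right (a joint): Travel of the right green key in m: 0 released, 0.006 fully down; a spring pushes it back up, about 4 N at full travel. It counts as pressed from 0.0035 on.
- place_right (a point): Centre of the right steel plate's top (left, middle, right as the robot sees them, left = the stirrer's +y), 40 mm above the worktop.
Things that resemble listed ones, but are neither listed nor needed, are in the scene too. Leave any yellow look-alike of the white_cap_bottle alone.

How it is judged:
By the outcome, as a careful person would: the job done as asked, in the order asked, and still so for the second after the job is handed in, with the robot touching nothing.
It also fails if it takes over 45 s, if anything falls off the work surface, if the arm or the gripper's body presses on something with over 40 N, if the wrist force passes 120 N, or if a joint passes its speed limit or range.

## Working session

There is one attempt and no reset: what is moved stays moved. The work goes in short steps, Python scripts to look and compute and a tool call to move; the robot and the scene stay as the last step left them, time stands still between calls to the robot, and variables do not carry over. Pictures are saved under pics/ and viewed, and the job is handed in when it is done.

Besides the shell and the picture viewer there is one more tool, called after "Emit:" by a JSON object that holds its "name" and its "arguments". send_rows: Moves the arm, as the interface text tells. Its arguments: {"type":"object","properties":{"steps":{"type":"array"},"grip_force":{"type":"number"}},"required":["steps"]}

```bash
mkdir -p pics; python3 - <<'E'
from cell import env
import cv2,json
print(env.get_obs(), env.tcp_to_grasp)
for n in("scene","top"):
    c=env.read_camera(n); cv2.imwrite(f"pics/{n}0.png",c["pixels"][:,:,::-1])
    print({k:v for k,v in c.items() if k!="pixels"})
E
```

```text
{'time_s': 0.0, 'qpos': array([67.15567786, 18.44046671, -4.01644568, 83.17432825,  1.29738519,
       78.54252954, -3.25965138]), 'joint_velocities': array([-0.03012544,  0.01752719, -0.01075252,  0.08276544,  0.05435862,
       -0.05426879, -0.01227964]), 'effort': array([-5.31927362e-04, -4.91290998e+01, -4.03769799e-01, -3.12535357e+01,
       -6.38032285e-02,  4.36724047e-02,  1.41085875e-04]), 'tool_pos': array([ 0.2604923 , -0.59490722,  0.22145075]), 'tool_rot': array([ 1.79992144e+02,  1.11941982e-01, -6.63442563e+01]), 'force': array([-0.13791343,  0.34863946,  0.16270358]), 'wrist_torque': array([ 0.0169438 , -0.04139111, -0.03141666]), 'grip_width': 0.08663129046829861} 0.0187
{'fx': 414.34399172093197, 'fy': 414.34399172093197, 'cx': 316.8190022994049, 'cy': 198.0225200617168, 'position': array([-0.10936382,  0.99981516,  0.74996554]), 'rotation': array([ 6.08636415e+01, -3.30425350e-02, -1.45059960e+02])}
{'fx': 366.81332605615034, 'fy': 366.81332605615034, 'cx': 317.92431386092244, 'cy': 195.47254844682683, 'position': array([0.38522602, 0.03563184, 1.13675372]), 'rotation': array([ 10.15241275,   0.37072549, -90.77995056])}
```

View pics/scene0.png

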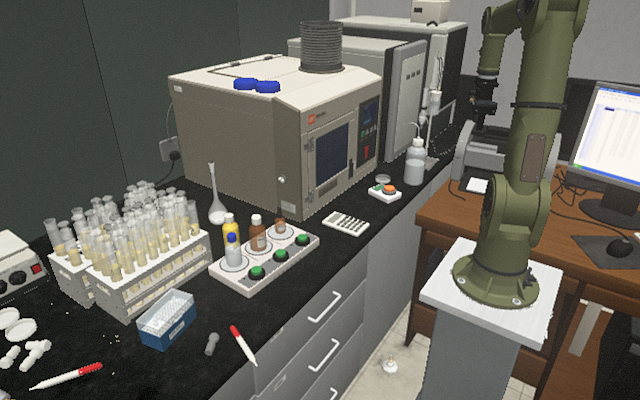

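View pics/top0.png

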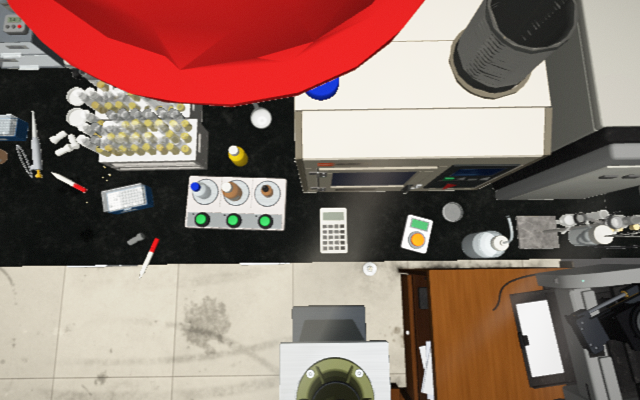

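```bash
cat > h.py <<'E'
import numpy as np
from scipy.spatial.transform import Rotation as R
def ray(c,u,v,z):
    d=R.from_euler('xyz',c['rotation'],degrees=True).apply([(u-c['cx'])/c['fx'],-(v-c['cy'])/c['fy'],-1])
    p=np.array(c['position']); return p+d*(z-p[2])/d[2]
def proj(c,P):
    q=R.from_euler('xyz',c['rotation'],degrees=True).inv().apply(np.array(P)-c['position'])
    return np.array([c['cx']+c['fx']*q[...,0]/-q[...,2], c['cy']-c['fy']*q[...,1]/-q[...,2]]).T
E
python3 - <<'E'
from cell import env
import cv2,numpy as np
from h import *
for n,x,y,w,hh in(("top",175,165,125,75),("top",390,190,80,75),("scene",200,200,130,100),("scene",355,165,60,45)):
    c=env.read_camera(n); p=c["pixels"]
    im=cv2.resize(p[y:y+hh,x:x+w,::-1],None,fx=6,fy=6,interpolation=cv2.INTER_CUBIC); cv2.imwrite(f"pics/z_{n}{x}.png",im)
    hsv=cv2.cvtColor(p,cv2.COLOR_RGB2HSV)
    for nm,lo,hi,z in(("green",(50,120,60),(80,255,255),.06),("orange",(8,150,150),(18,255,255),.048)):
        m=cv2.inRange(hsv,lo,hi); k,l,s,ce=cv2.connectedComponentsWithStats(m)
        for i in range(1,k):
            if s[i,4]>30 and x<ce[i][0]<x+w and y<ce[i][1]<y+hh: print(n,nm,s[i],ce[i].round(1),ray(c,*ce[i],z).round(4))
E
```

```text
top green [195 214  12  11  96] [200.6 218.8] [0.5132 0.3875 0.06  ]
top green [228 215  11  11  92] [232.5 219.7] [0.5093 0.2931 0.06  ]
top green [260 216  11  10  90] [264.6 220.5] [0.5055 0.1982 0.06  ]
top green [412 220  15  10  99] [419.1 224.3] [ 0.4879 -0.256   0.06  ]
scene green [297 235  10   6  46] [301.8 237.3] [0.5002 0.2032 0.06  ]
scene green [275 250  11   7  54] [280.2 252.5] [0.5049 0.2969 0.06  ]
scene green [250 266  12   9  66] [255.9 269.8] [0.5091 0.3914 0.06  ]
scene orange [384 185  11   7  56] [389.1 187.7] [ 0.4399 -0.247   0.048 ]
```

View pics/z_top175.png

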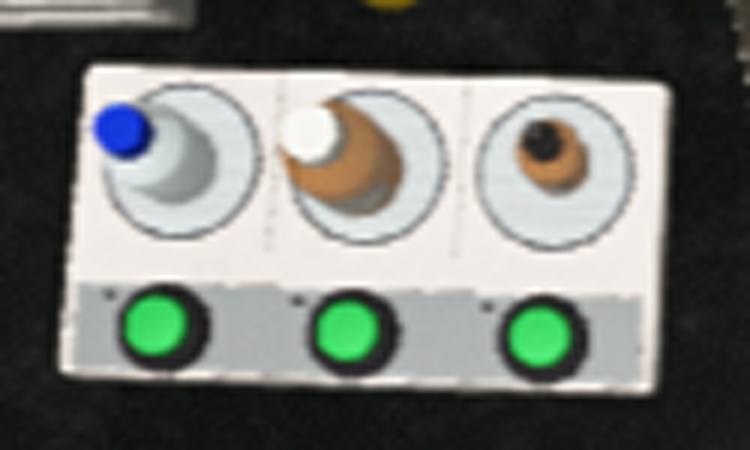

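View pics/z_top390.png

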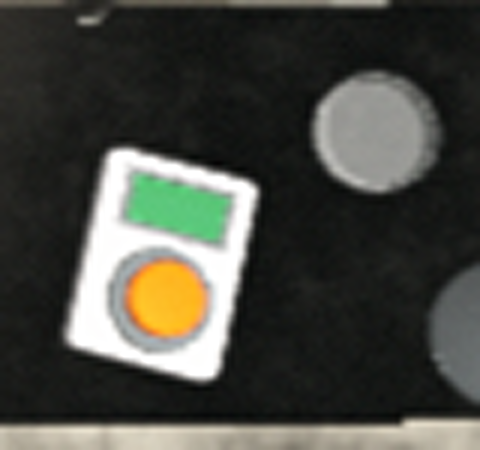

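View pics/z_scene200.png

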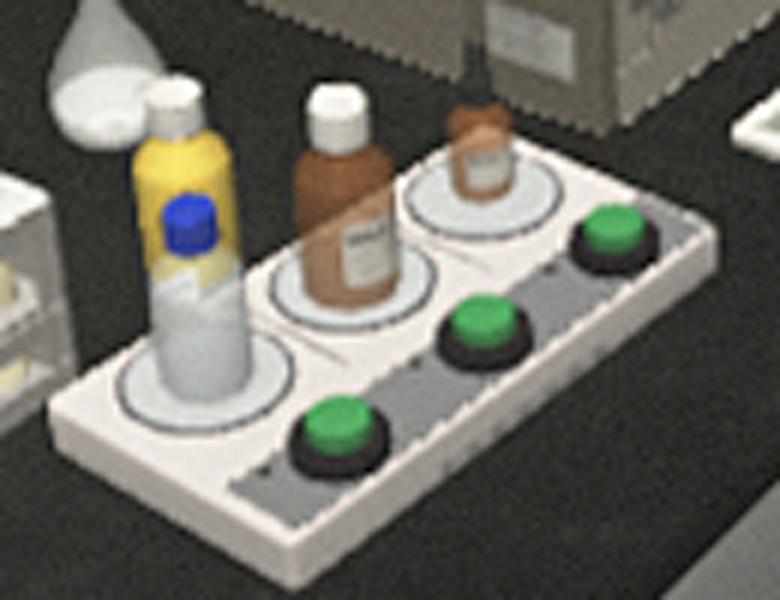

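View pics/z_scene355.png

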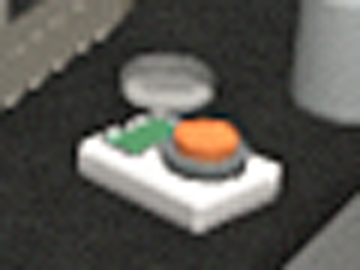

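```bash
python3 - <<'E'
from cell import env
import cv2,numpy as np
from h import *
t=env.read_camera("top"); s=env.read_camera("scene")
print("orange top",ray(t,417.8,239.7,.048))
hsv=cv2.cvtColor(t["pixels"],cv2.COLOR_RGB2HSV)
m=cv2.inRange(hsv,(10,150,150),(25,255,255)); k,l,st,ce=cv2.connectedComponentsWithStats(m)
for i in range(1,k):
    if 400<ce[i][0]<440: print(st[i],ce[i],ray(t,*ce[i],.048))
print("spout base top/scene",ray(t,485,247,0),ray(s,415,184,0),"top at", [ (z,ray(t,510,217,z).round(3),ray(s,418,122,z).round(3)) for z in (.15,.2,.25)])
print("oven lower front scene", ray(s,300,215,0),ray(s,380,165,0),"door",ray(t,390,190,.05))
print(proj(t,[[.5045,.2,.06],[.44,-.247,.048]]),proj(s,[[.5045,.2,.06],[.44,-.247,.048]]))
# bottle: base on plate, stirrer right place
th=np.radians(-2.5);k=np.array([.5035,.2005]);pl=k+.086*np.array([np.cos(th),np.sin(th)])
print("dropper top exp",proj(t,[*pl,.128]),proj(s,[*pl,.128]))
cv2.imwrite("pics/zsp.png",cv2.resize(s["pixels"][100:220,340:480,::-1],None,fx=5,fy=5,interpolation=cv2.INTER_CUBIC))
E
```

```text
orange top [ 0.44354732 -0.25243641  0.048     ]
[411 234  13  12 128] [417.0703125 239.4375   ] [ 0.44434602 -0.25033732  0.048     ]
[430 271   2   3   6] [430.5 272. ] [ 0.3499174 -0.2834814  0.048    ]
[434 271   2   1   2] [434.5 271. ] [ 0.35260181 -0.29525958  0.048     ]
[431 276   1   1   1] [431. 276.] [ 0.33856395 -0.28415954  0.048     ]
[431 278   1   1   1] [431. 278.] [ 0.33291287 -0.28377586  0.048     ]
[431 279   3   2   3] [432.         279.66666667] [ 0.32817335 -0.28634156  0.048     ]
[431 284   4  18  37] [432.37837838 293.08108108] [ 0.29058751 -0.28485736  0.048     ]
[436 285   1   1   1] [436. 285.] [ 0.31302712 -0.29682623  0.048     ]
[432 303   3   4   6] [433. 304.] [ 0.26032708 -0.28455748  0.048     ]
[434 308   1   1   1] [434. 308.] [ 0.24928991 -0.28664707  0.048     ]
[434 311   2   3   3] [434.33333333 312.        ] [ 0.238318   -0.28683443  0.048     ]
[435 317   1   1   1] [435. 317.] [ 0.22465107 -0.28777644  0.048     ]
[434 319   2   2   2] [434.5 319.5] [ 0.2178711  -0.28588591  0.048     ]
[435 324   1   1   1] [435. 324.] [ 0.2056563  -0.28645036  0.048     ]
spout base top/scene [ 0.42103372 -0.46917066  0.        ] [ 0.40772271 -0.41974646  0.        ] top at [(0.15, array([ 0.495, -0.477,  0.15 ]), array([ 0.536, -0.708,  0.15 ])), (0.2, array([ 0.49 , -0.451,  0.2  ]), array([ 0.482, -0.565,  0.2  ])), (0.25, array([ 0.484, -0.425,  0.25 ]), array([ 0.428, -0.423,  0.25 ]))]
oven lower front scene [0.63938036 0.02904864 0.        ] [ 0.60480685 -0.50177929  0.        ] door [ 0.59346037 -0.17743402  0.05      ]
[[263.99691785 220.83732297]
 [416.02639246 240.93715293]] [[301.29607746 236.27409889]
 [389.10383648 187.71307755]]
dropper top exp [261.86434571 188.0534884 ] [278.58573822 207.41557757]
```

View pics/zsp.png

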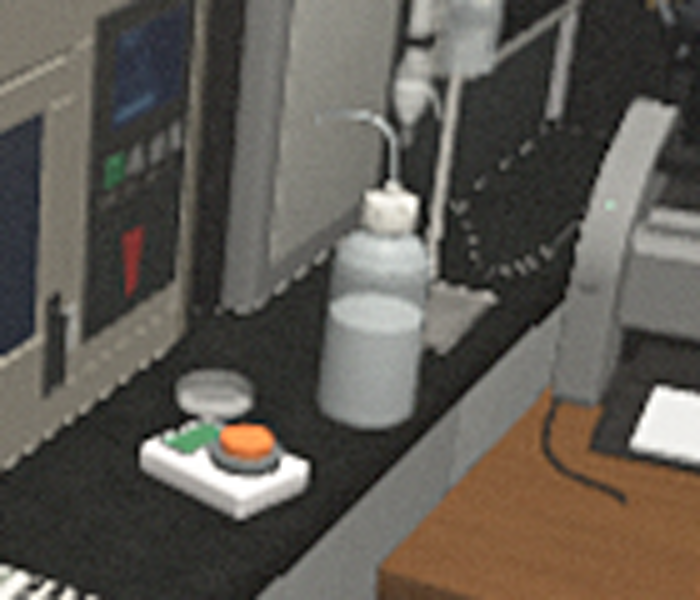

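Emit:
{"name": "send_rows", "arguments": {"steps": [[[0,0,-0.03],[0,0,0.1],0],[[0,0,-0.06],[0,0,0.2],0],[[0,0,-0.09],[0,0,0.3],0],[[0,0,-0.12],[0,0,0.4],0],[[0,0,-0.13],[0,0,0.457],0]], "grip_force": 10}}

```text
time_s: 0.82
tool_pos: [0.2613, -0.5966, 0.3583]
tool_rot: [-179.8, -0.4, -92.8]
force: [-0.1, 0.2, 1.5]
grip_width: 0.0617
```

Emit:
{"name": "send_rows", "arguments": {"steps": [[[-0.029,-0.027,0],[0,0,0],0],[[-0.058,-0.054,0],[0,0,0],0],[[-0.087,-0.081,0],[0,0,0],0],[[-0.116,-0.107,0],[0,0,0],0],[[-0.146,-0.134,0],[0,0,0],0]]}}

```text
time_s: 1.23
tool_pos: [0.4019, -0.4542, 0.3528]
tool_rot: [-180.0, -0.0, -92.6]
force: [0.2, -0.2, 0.3]
grip_width: 0.0284
```

Emit:
{"name": "send_rows", "arguments": {"steps": [[[-0.038,-0.01,0],[0,0,0],0],[[-0.076,-0.02,0],[0,0,0],0],[[-0.114,-0.03,0],[0,0,0],0],[[-0.152,-0.04,0],[0,0,0],0],[[-0.19,-0.05,0],[0,0,0],0]]}}

```text
time_s: 1.65
tool_pos: [0.4597, -0.2659, 0.3528]
tool_rot: [-180.0, -0.0, -92.5]
force: [1.1, -0.0, 0.2]
grip_width: 0.0014
```

Emit:
{"name": "send_rows", "arguments": {"steps": [[[-0.04,0,0],[0,0,0],0],[[-0.08,0,0],[0,0,0],0],[[-0.12,0,0],[0,0,0],0],[[-0.16,0,0],[0,0,0],0],[[-0.2,0,0],[0,0,0],0]]}}

```text
time_s: 2.07
tool_pos: [0.4679, -0.0661, 0.3528]
tool_rot: [-180.0, -0.0, -92.5]
force: [1.1, 0.5, -0.5]
grip_width: 0.0006
```

Emit:
{"name": "send_rows", "arguments": {"steps": [[[-0.04,-0.005,0],[0,0,0],0],[[-0.08,-0.01,0],[0,0,0],0],[[-0.12,-0.015,0],[0,0,0],0],[[-0.16,-0.02,0],[0,0,0],0],[[-0.2,-0.025,0],[0,0,0],0]]}}

```text
time_s: 2.48
tool_pos: [0.5019, 0.1325, 0.3531]
tool_rot: [-179.9, -0.0, -92.6]
force: [0.9, 0.1, -0.2]
grip_width: 0.0002
```

Emit:
{"name": "send_rows", "arguments": {"steps": [[[-0.034,0,0.02],[0,0,0],0],[[-0.067,0,0.05],[0,0,0],0],[[-0.067,0,0.08],[0,0,0],0],[[-0.067,0,0.12],[0,0,0],0],[[-0.067,0,0.16],[0,0,0],0]]}}

```text
time_s: 2.9
tool_pos: [0.5051, 0.1988, 0.1917]
tool_rot: [-179.9, 0.0, -92.4]
force: [1.3, -0.1, 0.2]
grip_width: 0.0006
```

Emit:
{"name": "send_rows", "arguments": {"steps": [[[0,0,0.03],[0,0,0],0],[[0,0,0.06],[0,0,0],0],[[0,0,0.08],[0,0,0],0],[[0,0,0.08],[0,0,0],0],[[0,0,0.08],[0,0,0],0]]}}

```text
time_s: 3.32
tool_pos: [0.5045, 0.1974, 0.1121]
tool_rot: [179.9, -0.0, -92.5]
force: [0.6, 0.3, -0.5]
grip_width: 0.0006
```

```bash
python3 - <<'E'
from cell import env
import cv2
from h import *
o=env.get_obs();print(o['time_s'],o['tool_pos'],o['tool_rot'],o['force'],o['qpos'])
for n,x,y,w,h in(("top",175,165,125,75),("scene",200,180,130,100)):
    c=env.read_camera(n);print(proj(c,o['tool_pos']),proj(c,[.504,.2,.06]))
    cv2.imwrite(f"pics/a_{n}.png",cv2.resize(c["pixels"][y:y+h,x:x+w,::-1],None,fx=6,fy=6,interpolation=cv2.INTER_CUBIC))
E
```

```text
3.3167 [0.50450634 0.19738572 0.11214547] [ 1.79897317e+02 -1.81849644e-02 -9.25272590e+01] [ 0.64473371  0.33040436 -0.54844198] [  13.11225209   14.28519008  -41.86518481  105.06154531   10.45685293
   64.67355574 -124.91792185]
[262.12020066 218.81291618] [263.99482978 221.00630773]
[301.51893089 220.8355829 ] [301.43261072 236.32956737]
```

View pics/a_scene.png

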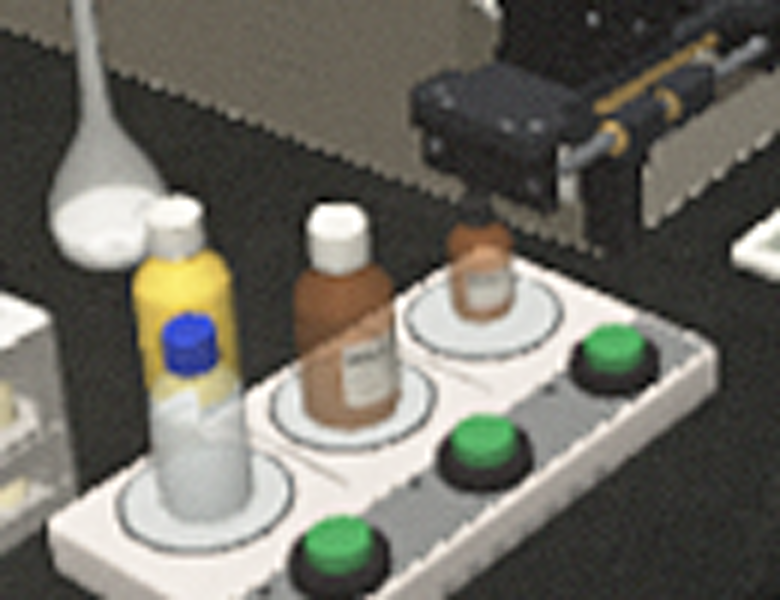

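View pics/a_top.png

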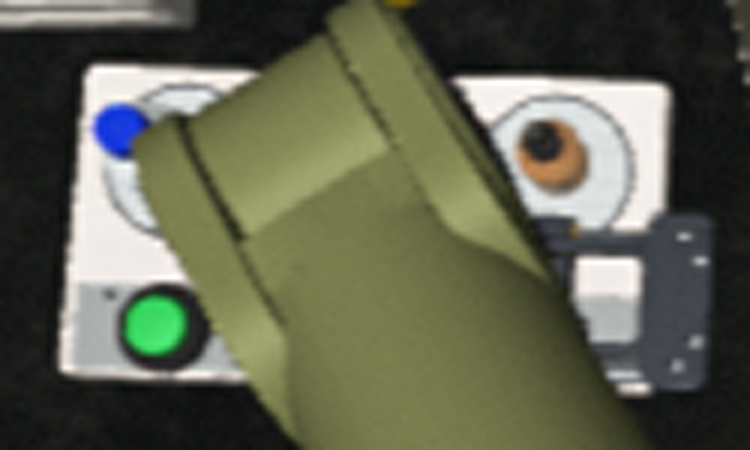

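Emit:
{"name": "send_rows", "arguments": {"steps": [[[-0.003,0,0.012],[0,0,0],0],[[-0.003,0,0.024],[0,0,0],0],[[-0.003,0,0.035],[0,0,0],0],[[-0.003,0,0.045],[0,0,0],0],[[-0.003,0,0.045],[0,0,0],0]]}}

```text
time_s: 3.83
tool_pos: [0.5033, 0.1997, 0.0647]
tool_rot: [179.7, -0.1, -92.5]
force: [-0.2, 0.5, -0.7]
grip_width: 0.0004
```

Emit:
{"name": "send_rows", "arguments": {"steps": [[[0,0,0.002],[0,0,0],0],[[0,0,0.004],[0,0,0],0],[[0,0,0.006],[0,0,0],0],[[0,0,0.007],[0,0,0],0],[[0,0,0.007],[0,0,0],0]]}}

```text
time_s: 4.25
tool_pos: [0.5053, 0.2006, 0.0607]
tool_rot: [-180.0, 0.0, -92.5]
force: [0.2, 0.2, 0.8]
grip_width: 0.001
```

Emit:
{"name": "send_rows", "arguments": {"steps": [[[0,0,0.001],[0,0,0],0],[[0,0,0.002],[0,0,0],0],[[0,0,0.003],[0,0,0],0],[[0,0,0.004],[0,0,0],0],[[0,0,0.005],[0,0,0],0]]}}

```text
time_s: 4.67
tool_pos: [0.5054, 0.2006, 0.0558]
tool_rot: [-180.0, 0.0, -92.5]
force: [-0.5, 0.4, 3.1]
grip_width: 0.0003
```

Emit:
{"name": "send_rows", "arguments": {"steps": [[[0,0,0.0005],[0,0,0],0],[[0,0,0.001],[0,0,0],0],[[0,0,0.0015],[0,0,0],0],[[0,0,0.0015],[0,0,0],0],[[0,0,0.0015],[0,0,0],0]]}}

```text
time_s: 5.08
tool_pos: [0.5054, 0.2006, 0.0544]
tool_rot: [-180.0, -0.0, -92.5]
force: [-0.8, -1.2, 5.6]
grip_width: 0.0002
```

```bash
python3 - <<'E'
from cell import env
import cv2,numpy as np
from h import *
o=env.get_obs();print(o['time_s'],o['tool_pos'],o['force'])
c=env.read_camera("scene")
x,y,w,h=240,200,90,80
cv2.imwrite("pics/b_scene.png",cv2.resize(c["pixels"][y:y+h,x:x+w,::-1],None,fx=7,fy=7,interpolation=cv2.INTER_CUBIC))
E
```

```text
5.0833 [0.50541655 0.20063489 0.0544347 ] [-0.77268319 -1.24190654  5.62267623]
```

View pics/b_scene.png

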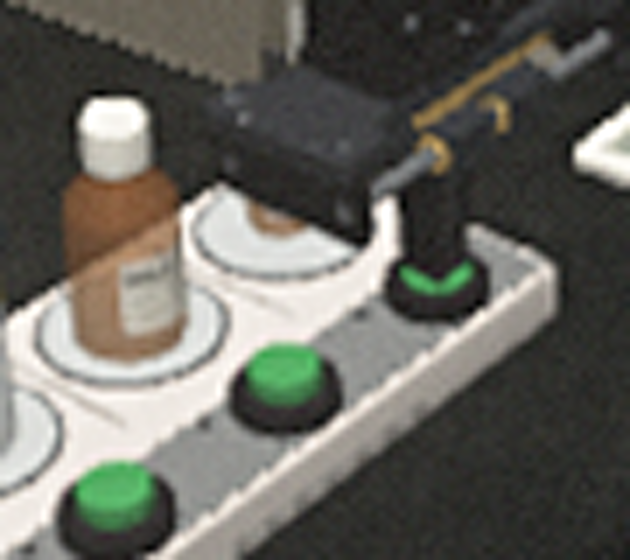

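Emit:
{"name": "send_rows", "arguments": {"steps": [[[0,0,0],[0,0,0],0],[[0,0,0],[0,0,0],0],[[0,0,0],[0,0,0],0],[[0,0,0],[0,0,0],0],[[0,0,0],[0,0,0],0]]}}

```text
time_s: 5.55
tool_pos: [0.5054, 0.2007, 0.0545]
tool_rot: [-180.0, -0.0, -92.5]
force: [0.2, -0.7, 5.7]
grip_width: 0.0005
```

Emit:
{"name": "send_rows", "arguments": {"steps": [[[0,0,-0.004],[0,0,0],0],[[0,0,-0.01],[0,0,0],0],[[0,0,-0.03],[0,0,0],0],[[0,0,-0.06],[0,0,0],0],[[0,0,-0.1],[0,0,0],0]]}}

```text
time_s: 5.97
tool_pos: [0.5026, 0.1995, 0.1525]
tool_rot: [179.6, -0.1, -92.5]
force: [0.6, 0.1, 0.3]
grip_width: 0.0002
```

Emit:
{"name": "send_rows", "arguments": {"steps": [[[0,0,-0.03],[0,0,0],0],[[0.02,0,-0.06],[0,0,0],0],[[0.05,0.01,-0.08],[0,0,0],0],[[0.09,0.02,-0.08],[0,0,0],0],[[0.13,0.03,-0.08],[0,0,0],0]]}}

```text
time_s: 6.38
tool_pos: [0.4693, 0.0718, 0.2357]
tool_rot: [-179.8, 0.0, -92.4]
force: [0.5, -1.8, -1.2]
grip_width: 0.0007
```

```bash
python3 - <<'E'
from cell import env
import cv2,numpy as np
from h import *
o=env.get_obs();print(o['time_s'],o['tool_pos'],o['force'])
c=env.read_camera("scene");
x,y,w,h=200,180,130,100
cv2.imwrite("pics/c_scene.png",cv2.resize(c["pixels"][y:y+h,x:x+w,::-1],None,fx=6,fy=6,interpolation=cv2.INTER_CUBIC))
E
```

```text
6.3833 [0.46929925 0.0717986  0.23565271] [ 0.53621202 -1.7602701  -1.18642157]
```

View pics/c_scene.png

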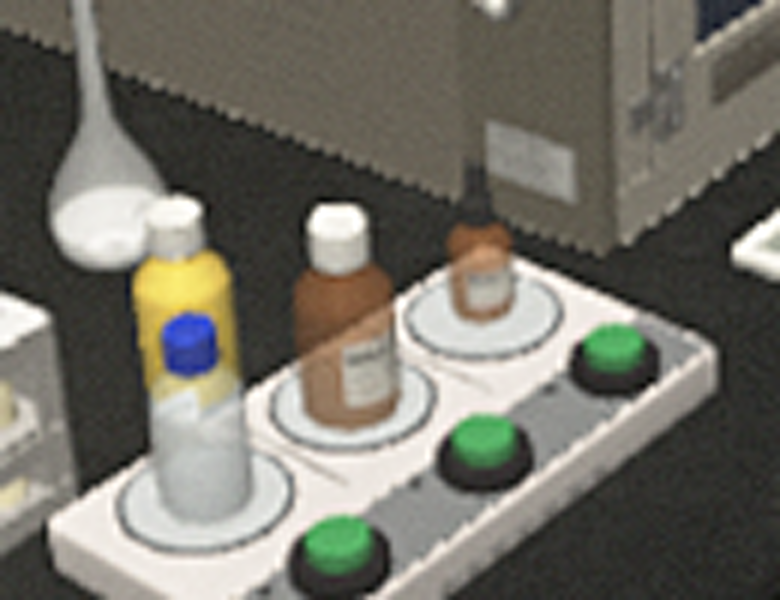

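Emit:
{"name": "send_rows", "arguments": {"steps": [[[0.04,0.002,0],[0,0,0],0],[[0.08,0.004,0],[0,0,0],0],[[0.12,0.005,0],[0,0,0],0],[[0.16,0.006,0],[0,0,0],0],[[0.2,0.008,0],[0,0,0],0]]}}

```text
time_s: 6.85
tool_pos: [0.4518, -0.1289, 0.2341]
tool_rot: [180.0, -0.0, -92.5]
force: [1.6, 0.3, -0.5]
grip_width: 0.0005
```

Emit:
{"name": "send_rows", "arguments": {"steps": [[[0.04,0.002,0],[0,0,0],0],[[0.08,0.003,0],[0,0,0],0],[[0.123,0.005,0.02],[0,0,0],0],[[0.123,0.005,0.06],[0,0,0],0],[[0.123,0.005,0.1],[0,0,0],0]]}}

```text
time_s: 7.27
tool_pos: [0.4421, -0.2543, 0.134]
tool_rot: [-179.8, -0.1, -92.9]
force: [0.6, -0.8, -1.5]
grip_width: 0.0003
```

Emit:
{"name": "send_rows", "arguments": {"steps": [[[0,0,0.01],[0,0,0],0],[[0,0,0.02],[0,0,0],0],[[0,0,0.03],[0,0,0],0],[[0,0,0.03],[0,0,0],0],[[0,0,0.03],[0,0,0],0]]}}

```text
time_s: 7.68
tool_pos: [0.4433, -0.25, 0.1054]
tool_rot: [-179.9, -0.1, -92.5]
force: [0.1, -0.0, -0.2]
grip_width: 0.0007
```

```bash
python3 - <<'E'
from cell import env
import cv2,numpy as np
from h import *
o=env.get_obs();print(o['time_s'],o['tool_pos'],o['force'])
for n,x,y,w,h in(("scene",330,120,100,90),("top",370,180,120,90)):
    c=env.read_camera(n); print(proj(c,o['tool_pos']))
    cv2.imwrite(f"pics/d_{n}.png",cv2.resize(c["pixels"][y:y+h,x:x+w,::-1],None,fx=6,fy=6,interpolation=cv2.INTER_CUBIC))
E
```

```text
7.6833 [ 0.44328314 -0.25000613  0.10540216] [ 0.13151057 -0.02560325 -0.21544989]
[390.01807777 172.96801606]
[422.3110543  238.62367613]
```

View pics/d_scene.png

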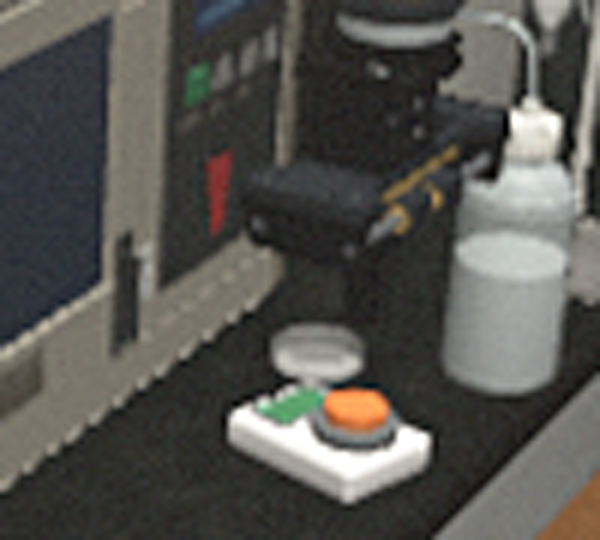

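View pics/d_top.png

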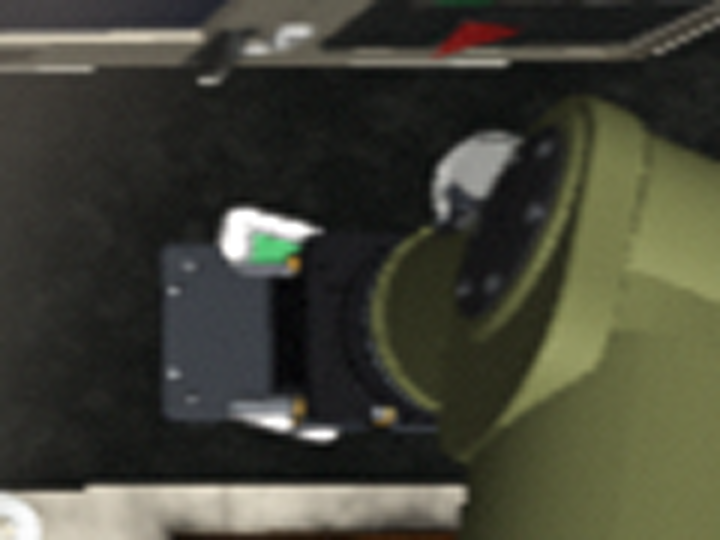

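Emit:
{"name": "send_rows", "arguments": {"steps": [[[0,0,0.012],[0,0,0],0],[[0,0,0.025],[0,0,0],0],[[0,0,0.038],[0,0,0],0],[[0,0,0.05],[0,0,0],0],[[0,0,0.052],[0,0,0],0]]}}

```text
time_s: 8.2
tool_pos: [0.4408, -0.2494, 0.0499]
tool_rot: [179.8, 0.1, -92.5]
force: [-0.5, -0.1, -0.6]
grip_width: -0.0
```

Emit:
{"name": "send_rows", "arguments": {"steps": [[[0,0,0.001],[0,0,0],0],[[0,0,0.003],[0,0,0],0],[[0,0,0.005],[0,0,0],0],[[0,0,0.007],[0,0,0],0],[[0,0,0.009],[0,0,0],0]]}}

```text
time_s: 8.62
tool_pos: [0.4429, -0.2504, 0.0437]
tool_rot: [-179.9, -0.1, -92.5]
force: [-0.4, 0.5, 3.7]
grip_width: 0.0004
```

Emit:
{"name": "send_rows", "arguments": {"steps": [[[0,0,0.001],[0,0,0],0],[[0,0,0.0015],[0,0,0],0],[[0,0,0.0015],[0,0,0],0],[[0,0,0.0015],[0,0,0],0],[[0,0,0.0015],[0,0,0],0]]}}

```text
time_s: 9.03
tool_pos: [0.4428, -0.2505, 0.0424]
tool_rot: [-179.9, -0.0, -92.5]
force: [-0.5, 0.6, 4.9]
grip_width: 0.0007
```

```bash
python3 - <<'E'
from cell import env
import cv2
o=env.get_obs();print(o['time_s'],o['tool_pos'],o['force'])
c=env.read_camera("scene");x,y,w,h=345,130,90,80
cv2.imwrite("pics/e_scene.png",cv2.resize(c["pixels"][y:y+h,x:x+w,::-1],None,fx=7,fy=7,interpolation=cv2.INTER_CUBIC))
E
```

```text
9.0333 [ 0.44284306 -0.25046387  0.04242914] [-0.5088525   0.58342294  4.85898992]
```

View pics/e_scene.png

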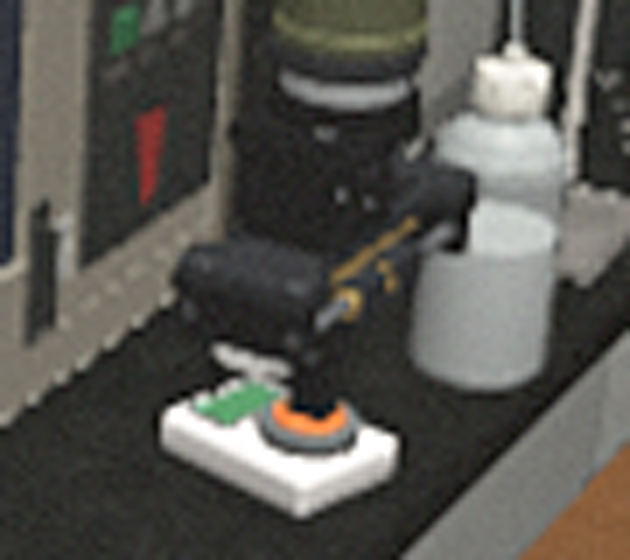

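The orange key (about pixel 389,188) is down with the fingertips centred on it. I'll withdraw now.

Emit:
{"name": "send_rows", "arguments": {"steps": [[[0,0,-0.004],[0,0,0],0],[[0,0,-0.01],[0,0,0],0],[[0,0,-0.03],[0,0,0],0],[[0,0,-0.06],[0,0,0],0],[[0,0,-0.1],[0,0,0],0]]}}

```text
time_s: 9.5
tool_pos: [0.4396, -0.2488, 0.1401]
tool_rot: [179.7, 0.2, -92.5]
force: [1.0, -0.5, -0.2]
grip_width: 0.0001
```

Emit:
{"name": "send_rows", "arguments": {"steps": [[[0,0,-0.04],[0,0,0],0],[[0,0,-0.08],[0,0,0],0],[[0,0,-0.12],[0,0,0],0],[[0,0,-0.14],[0,0,0],0],[[0,0,-0.14],[0,0,0],0]]}}

```text
time_s: 9.92
tool_pos: [0.4442, -0.2511, 0.2876]
tool_rot: [-179.5, -0.3, -92.5]
force: [0.9, 0.3, 0.3]
grip_width: 0.0002
```

Emit:
{"name": "send_rows", "arguments": {"steps": [[[0,0,0],[0,0,0],0],[[0,0,0],[0,0,0],0],[[0,0,0],[0,0,0],0],[[0,0,0],[0,0,0],0],[[0,0,0],[0,0,0],0]]}}

```text
time_s: 10.33
tool_pos: [0.4416, -0.2498, 0.2802]
tool_rot: [179.9, 0.1, -92.5]
force: [0.4, 0.1, 0.2]
grip_width: 0.0006
```

```bash
python3 - <<'E'
from cell import env
import cv2
o=env.get_obs();print(o['time_s'],o['tool_pos'],o['force'])
c=env.read_camera("scene");x,y,w,h=200,120,260,195
cv2.imwrite("pics/f_scene.png",cv2.resize(c["pixels"][y:y+h,x:x+w,::-1],None,fx=3,fy=3,interpolation=cv2.INTER_CUBIC))
a=cv2.imread("pics/scene0.png");d=cv2.absdiff(a,c["pixels"][:,:,::-1].copy()).max(2)
print("changed px stirrer",(d[200:300,200:330]>50).sum(),"timer",(d[170:210,360:405]>50).sum(),"calc",(d[205:240,318:372]>50).sum())
E
```

```text
10.3333 [ 0.44159924 -0.24980896  0.28021568] [0.436014   0.08597411 0.19268556]
changed px stirrer 0 timer 0 calc 0
```

View pics/f_scene.png

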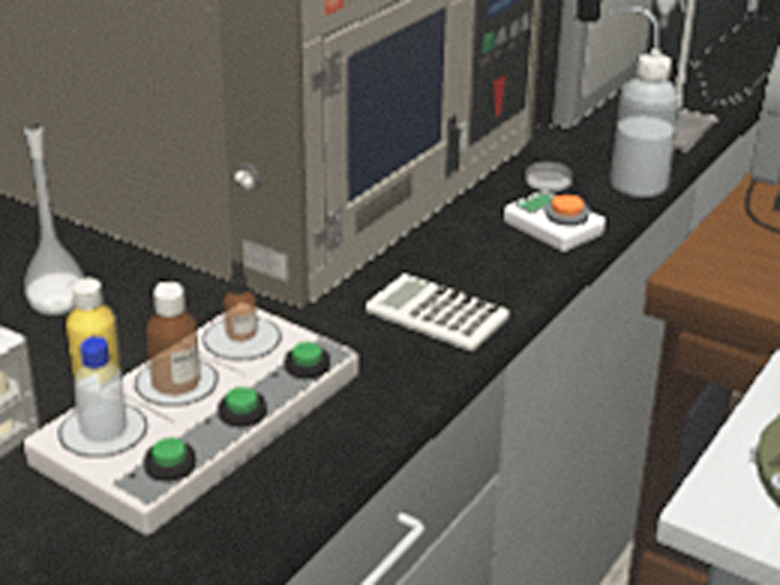

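Everything stands as it did at the start, and both keys are back up.

```bash
python3 -c "
from cell import env
print(env.sign_off())"
```

```text
the job is handed in; nothing more can be done
None
```

I pressed both keys in the order asked and handed the job in at about 10.4 s of robot time. I judged both presses from the TCP height, the force and the pictures, since the state does not report key travel.

- **Green key:** The dropper bottle stands on the right plate, so I pressed the right green key with the closed fingertips. The key was down for about 1 s. The TCP reached z = 0.0545 m, about 5.5 mm below the key's nominal released height, at about 5.7 N, then I let the key up.
- **Orange timer key:** I then pressed this key the same way. The TCP reached z = 0.0424 m, about 5.6 mm below nominal, at about 4.9 N, and I withdrew to z = 0.28 m.

In the last scene picture, both keys are back up. Compared with the first picture, no pixel changed noticeably (above the threshold I set) around the stirrer with its bottles, the calculator or the timer. The measured force on the tool was back near zero. I took no final picture from the top camera. No check failed; the two cameras differed by about 5 mm on the key positions, so I aimed between them, and the fingertips landed on the keys.

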